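Stir the walnuts, then fit the lid over the hidden post and hold it down

ROBOT

A 6-joint arm with a two-finger parallel gripper is mounted at the origin on the work surface. World frame = base frame: x ahead of the robot, y to its left, z up, the work surface at z = 0. Lengths are in m, angles in degrees, forces in N, time in s.
With the tool pointing down it reaches from about 0.325 to 0.85 m from the base axis. Payload 15.5 kg.
Tool frame: the origin (TCP) lies at the very end of the fingers, on their centre line; the grasp point (between the pads) lies arm.grip_depth behind it (arm.grip_depth is the distance from the TCP to the grasp point, in m); z points along the fingers, y is the line along which they close (so a half turn about z gives the same grasp; the last joint's range is limited). The gripper opens to 91 mm and grips with 3 to 60 N. Pads are 32 mm wide; open, the fingers measure 118 mm over their backs; the gripper's body (76 mm by 178 mm) begins 60 mm behind the grasp point.
Start: joints at [-73.195, 28.281, 77.091, -0, 74.628, -5.472], TCP at [0.237, -0.578, 0.214] pointing down, gripper open.
Joint ranges: [-166.48, 166.48], [-47.26, 123.95], [12.59, 153.08], [-70.14, 250.14], [6.76, 159.57], [-176.63, 176.63]. Speed limits (degrees/s): [108.29, 108.29, 147.25, 172.46, 172.46, 172.46].

INTERFACE

Orientations are given as a 3x3 rotation matrix whose columns are the frame's x, y, z axes.
In Python, from rig import arm gives the robot as it stands. Calls block until the motion is done:
- arm.move_to(position, orientation): joint-space move of the TCP to a pose.
- arm.move_l(position, orientation=None, feed=0.15): straight line of the TCP; orientation=None keeps the orientation; feed is the mean speed in m/s.
- arm.move_joints(angles): joint-space move.
- arm.grip(opening): finger opening in m; the grip force is fixed at half the most; returns when the fingers have stopped.
- arm.sleep(seconds).
- arm.solve_ik(position, orientation): joint angles nearest the present ones, or None.
- arm.snapshot(name): name is "scene" or "top" or "wrist"; returns the picture (400x640x3 uint8, red, green, blue); there is no depth.
- arm.get_calibration(name): a dict with "intrinsics" (3x3 intrinsics, pixels), "k1" (the pictures are not rectified: a ray, as slopes to the right and down, at radius r is drawn at 1 + k1 r^2 times it, then the intrinsics apply), "cam_to_world" (4x4, takes a point from camera to world coordinates). Camera axes: x right, y down, z forward; pixel columns grow to the right and rows downward; lengths in m; the calibration is good to about 2 mm. A picture is of the moment at which its call begins: read the wrist's pose just before it. get_calibration takes no time and is no camera call; for the wrist camera it gives the pose at the moment of the call.
A pose or a line that the arm cannot do raises arm.Unreachable and nothing moves.
- arm.sign_off(): hands the job in; it is judged then, once.
Readings, each from a call of its own:
- arm.current_t(): time.
- arm.current_joint_positions(): joint angles.
- arm.current_dq(): joint speeds.
- arm.current_tau(): joint torques, N m.
- arm.current_ee_pos(): TCP position.
- arm.current_tool_rot(): TCP orientation.
- arm.current_force(): force on the tool from outside, world axes, zero at the start.
- arm.current_torque(): the same for the moment, N m.
- arm.current_width(): finger opening in m.
- arm.current_grasp_force(): force on a finger pad.
Only numpy, scipy, OpenCV 4.12 (cv2) and the standard library are available. Lean on these libraries where they do the work, as an engineer would, in place of code of your own. Each camera call takes 0.05 s, during which the arm holds its last target. There are 200 camera calls.

TASK

Take the stirring stick from its holder and stir the walnuts in the red container with it until at least four of the five have clearly changed their places, then stand the stick back in the holder. Then bring the red lid over the container, work it about until its socket drops over the steel post, press it down until the white seal is fully squeezed, and finish like that: still gripping the lid and holding it pressed down. Keep all walnuts in the container and leave the other things on the worktop where they are.

Things in the scene. Friction and masses are not known exactly. Their poses are not given: they have to be found in the camera images.
- container: open round red plastic sealing container, fixed to the worktop; outside 144 across, rim 60 above its underside, wall 4, inner floor 5 above its underside, inside about 132 across at the floor, widening to 136. In its middle stands a fixed upright steel post 12 across. On its rim lies a white springy seal ring (inner diameter 124, outer 144), top face 65 above the underside when free, 60 when fully squeezed. Origin: centre of the underside (worktop level)
- post_tip (a point): centre of the top end of the steel post in the container, 76 above the container's underside (11 above the free seal ring); the post's last 3 mm taper from 12 to 7 across
- seal (a joint): how far the white seal ring is squeezed down, 0 (free) to 0.005 (fully down); a spring: it starts to give at 6 N and is fully down at 12 N, so the lid's own weight does not squeeze it
- lid: loose round red lid, 144 across, 22 thick, about 0.22 kg, lying on the worktop, right way up. Origin: centre of its flat underside, which is also the mouth of a blind round socket (15 across, 18 deep, with a 1.5 chamfer at its mouth) that fits over the post; z up through the lid
- lid_grip (a point): centre of the white block grip on top of the lid, 44 above the lid's underside; the block is 56 long (along its x), 20 wide (along its y), and stands from 22 to 58 above the underside; axes as the lid's
- stick: loose straight round beech stirring stick, 20 across, 170 long, 45 g, standing upright and free in the white holder. Origin: centre of its lower end; z points along it to the upper end
- stick_mid (a point): middle of the stirring stick, 85 from either end; axes as the stick's
- holder_floor (a point): centre of the inner floor of the white ceramic holder, an upright round cup fixed to the worktop; 52 across at the foot, 48 at the rim, inside about 36 across at the rim, inner floor 6 above the worktop, rim 55 above the worktop
- nut0_center (a point): centre of a whole walnut, a loose ball 28 across, 12 g, lying on the container's floor round the post
- nut1_center (a point): centre of a whole walnut, a loose ball 28 across, 12 g, lying on the container's floor round the post
- nut2_center (a point): centre of a whole walnut, a loose ball 28 across, 12 g, lying on the container's floor round the post
- nut3_center (a point): centre of a whole walnut, a loose ball 28 across, 12 g, lying on the container's floor round the post
- nut4_center (a point): centre of a whole walnut, a loose ball 28 across, 12 g, lying on the container's floor round the post
- jar: screw-top glass jar, 84 across, 125 tall; loose bystander, origin at the centre of its underside
- bowl_a: speckled brown stoneware side bowl, 112 across, 46 tall; loose bystander, origin at the centre of its underside
- bowl_b: speckled brown stoneware side bowl, 112 across, 46 tall; loose bystander, origin at the centre of its underside
- mill: turned wooden pepper mill, 56 across, 130 tall; loose bystander, origin at the centre of its underside
- tin: green tea tin, 72 across, 100 tall; loose bystander, origin at the centre of its underside

How it is judged (in metres and radians):
On the way, in this order (a step that is already met when the one before it is completed fails the run):
1. with the stick's lower end down in the container, at least four of the five walnuts are more than 15 mm from where they started (horizontal distance between stick and post_tip below 0.068 m and height (world z) of stick below 0.04 m and (distance of each of nut1_center, nut2_center, nut3_center, nut4_center from where it was at the start of the episode above 0.015 m or distance of each of nut0_center, nut2_center, nut3_center, nut4_center from where it was at the start of the episode above 0.015 m or distance of each of nut0_center, nut1_center, nut3_center, nut4_center from where it was at the start of the episode above 0.015 m or distance of each of nut0_center, nut1_center, nut2_center, nut4_center from where it was at the start of the episode above 0.015 m or distance of each of nut0_center, nut1_center, nut2_center, nut3_center from where it was at the start of the episode above 0.015 m)), for 0.1 s.
2. the stick stands in its holder again and is let go (horizontal distance between stick and holder_floor below 0.022 m and height (world z) of stick below 0.03 m and angle between stick's own z axis and vertical below 0.4 rad and contact force between the fingers and stick below 0.05 N), for 0.2 s.
3. the lid has dropped over the post: level, its underside at least 6 mm below the post's tip (horizontal distance between lid and post_tip below 0.004 m and angle between lid's own z axis and vertical below 0.06 rad and height (world z) of lid below 0.07 m), for 0.1 s.
At the end, for the whole second after the job is handed in: Lid on the post (centred to 4 mm, tilt under 0.06 rad), gripped by the fingers (over 3 N) and holding the seal squeezed by over 4 of its 5 mm; stick let go in its holder (foot within 22 mm of the middle, tilt under 0.4 rad); all walnuts inside the container (all of step 2 and all of step 3 and value of joint seal above 0.004 m and contact force between the fingers and lid above 3 N and contact force between lid and container above 4 N and horizontal distance between each of nut0_center, nut1_center, nut2_center, nut3_center, nut4_center and post_tip below 0.07 m and height (world z) of each of nut0_center, nut1_center, nut2_center, nut3_center, nut4_center below 0.06 m); the arm keeps its last pose, push and grip.
It fails at once if the jar is moved by more than 30 mm (distance of jar from where it was at the start of the episode above 0.03 m).
It fails at once if the bowl_a is moved by more than 30 mm (distance of bowl_a from where it was at the start of the episode above 0.03 m).
It fails at once if the bowl_b is moved by more than 30 mm (distance of bowl_b from where it was at the start of the episode above 0.03 m).
It fails at once if the mill is moved by more than 30 mm (distance of mill from where it was at the start of the episode above 0.03 m).
It fails at once if the tin is moved by more than 30 mm (distance of tin from where it was at the start of the episode above 0.03 m).
It also fails if it takes over 64 s, if anything falls off the work surface, if the arm or the gripper's body presses on something with over 40 N, if the wrist force passes 120 N, or if a joint passes its speed limit or range.

## Working session

There is one attempt and no reset: what is moved stays moved. The work goes in short steps, each a Python script; the robot and the scene stay as the last script left them, time stands still between calls to the robot, and variables do not carry over. Pictures are saved under pics/ and viewed, at most 10 in all, crops included, and the job is handed in when it is done.

```bash
mkdir -p pics; ls
python3 - <<'E'
from rig import arm
import cv2, numpy as np
np.set_printoptions(precision=4,suppress=True)
for n in ("scene","top"):
    im=arm.snapshot(n); cv2.imwrite(f"pics/{n}0.png",im[:,:,::-1])
    c=arm.get_calibration(n); print(n,c)
print(arm.grip_depth,arm.current_tool_rot(),arm.current_t(), arm.current_width())
E
```

```text
pics
scene {'intrinsics': array([[507.9015,   0.    , 327.6139],
       [  0.    , 507.9015, 198.4233],
       [  0.    ,   0.    ,   1.    ]]), 'k1': -0.06569218799189792, 'cam_to_world': array([[ 0.2729,  0.767 , -0.5807,  1.3925],
       [ 0.962 , -0.2196,  0.1621, -0.2136],
       [-0.0032, -0.6029, -0.7978,  1.1911],
       [ 0.    ,  0.    ,  0.    ,  1.    ]])}
top {'intrinsics': array([[402.7224,   0.    , 323.2736],
       [  0.    , 402.7224, 200.0822],
       [  0.    ,   0.    ,   1.    ]]), 'k1': -0.08563141228331528, 'cam_to_world': array([[-0.0211, -0.9871,  0.1589,  0.4423],
       [-0.9996,  0.018 , -0.0212,  0.0147],
       [ 0.0181, -0.1593, -0.9871,  1.1679],
       [ 0.    ,  0.    ,  0.    ,  1.    ]])}
0.0188 [[ 0.9254  0.3791 -0.0003]
 [ 0.3791 -0.9254  0.0011]
 [ 0.0001 -0.0011 -1.    ]] 0.1 0.09089215485418257
```

View pics/top0.png

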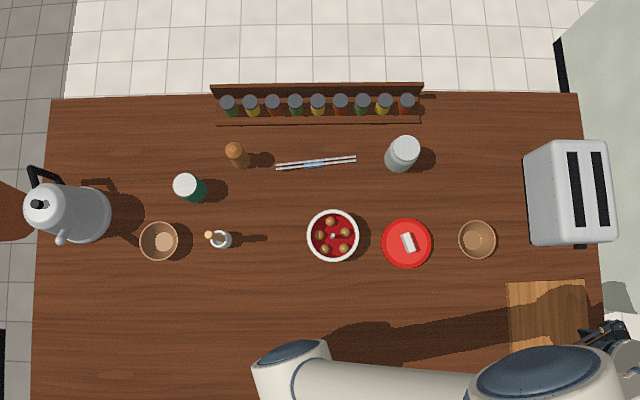

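View pics/scene0.png

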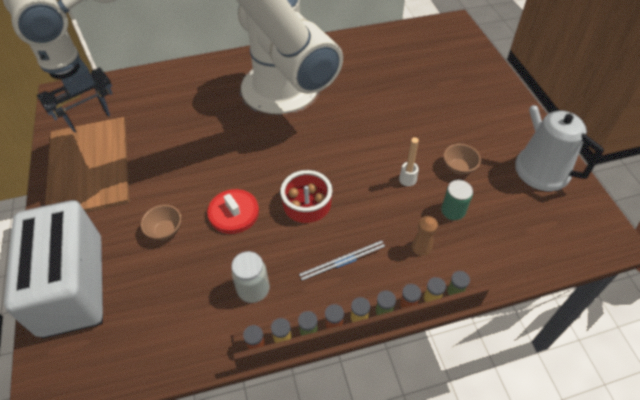

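The top view shows the container at (332,236), lid at (406,243) with its grip at (408,242), holder at (221,239) and stick top at (208,235). In the scene view the same things are at (306,196), (233,209), (232,204), (409,175) and (413,140).

```bash
cat > h.py <<'E'
from rig import arm
import cv2, numpy as np
np.set_printoptions(precision=4,suppress=True)
def ray(c,uv):
    K=c["intrinsics"]; d=np.array([c["k1"],0,0,0,0.])
    n=cv2.undistortPoints(np.float64(uv).reshape(-1,1,2),K,d).reshape(-1,2)
    T=c["cam_to_world"]
    return T[:3,3], np.c_[n,np.ones(len(n))]@T[:3,:3].T
def plane(c,uv,z):
    o,r=ray(c,uv); return o+r*((z-o[2])/r[:,2])[:,None]
def proj(c,P):
    T=np.linalg.inv(c["cam_to_world"]); p=np.atleast_2d(P)@T[:3,:3].T+T[:3,3]
    s=p[:,:2]/p[:,2:]; s=s*(1+c["k1"]*(s**2).sum(1,keepdims=True))
    return s@c["intrinsics"][:2,:2].T+c["intrinsics"][:2,2]
def tri(c1,u1,c2,u2):
    (o1,r1),(o2,r2)=ray(c1,u1),ray(c2,u2); A=np.c_[r1[0],-r2[0]]
    s=np.linalg.lstsq(A,o2-o1,rcond=None)[0]
    a,b=o1+s[0]*r1[0],o2+s[1]*r2[0]; return (a+b)/2,np.linalg.norm(a-b)
def down(yaw):  # tool down; yaw = world direction (deg) of tool x; y is the closing line
    a=np.radians(yaw); c,s=np.cos(a),np.sin(a)
    return np.array([[c,s,0],[s,-c,0],[0,0,-1.]])
def circ(P):  # algebraic circle fit
    A=np.c_[2*P[:,:2],np.ones(len(P))]; b=(P[:,:2]**2).sum(1)
    x=np.linalg.lstsq(A,b,rcond=None)[0]; return x[:2],np.sqrt(x[2]+x[0]**2+x[1]**2)
def blob(m,near):  # contour of a mask nearest to a pixel
    cs=cv2.findContours(m.astype(np.uint8),cv2.RETR_EXTERNAL,cv2.CHAIN_APPROX_NONE)[0]
    cs=[k for k in cs if cv2.contourArea(k)>15]
    k=min(cs,key=lambda k:np.linalg.norm(k.reshape(-1,2).mean(0)-near))
    return k.reshape(-1,2).astype(float)
def snap(n):
    c=arm.get_calibration(n); im=arm.snapshot(n); return c,im
def masks(im):
    h=cv2.cvtColor(im,cv2.COLOR_RGB2HSV).astype(int); H,S,V=h[...,0],h[...,1],h[...,2]
    return ((H<8)|(H>172))&(S>150)&(V>90), (S<60)&(V>150)
E
python3 - <<'E'
from h import *
T=arm.get_calibration("top");S=arm.get_calibration("scene")
def rd(n): return cv2.imread(f"pics/{n}0.png")[:,:,::-1].copy()
for n,c,pc,pl,ph in(("top",T,(332,236),(406,243),(222,239)),("scene",S,(306,190),(233,209),(409,175))):
    r,w=masks(rd(n))
    for nm,m,p,z in(("seal",w,pc,.065),("lid",r|w,pl,.022),("holder",w,ph,.055)):
        k=blob(m,p); c0,R=circ(plane(c,k,z)); print(n,nm,c0,R,k.mean(0),len(k))
print("sticktop",tri(T,(208,235),S,(413.5,139)))
print("gripends top", plane(T,[(403,235),(409,233),(414,250),(407,252)],.058))
for nm,a,b in(("mill",(234,149),(428,222)),("jar",(404,145),(249,262)),("tin",(186,184),(460,187)),("bowlb",(477,239),(161,222)),("bowla",(159,241),(462,158))):print(nm,*tri(T,a,S,b))
print("nuts",plane(T,[(330,222),(349,231),(344,248),(325,247),(319,235)],.02))
j=arm.current_joint_positions()
E
```

```text
top seal [ 0.5229 -0.0322] 0.07103117197200877 [332.4865 235.2905] 148
top lid [ 0.4991 -0.2431] 0.07195884961077076 [405.7063 243.0629] 143
top holder [0.5169 0.2839] 0.01961063427271057 [217.2632 243.5789] 38
scene seal [ 0.5257 -0.0346] 0.0724791133403429 [306.0152 190.0455] 132
scene lid [ 0.5071 -0.2464] 0.07657331454945948 [232.9275 210.6087] 138
scene holder [0.5421 0.2865] 0.02173603618499604 [413.1887 172.3019] 53
sticktop (array([0.5197, 0.2786, 0.1739]), np.float64(0.0030258571648235726))
gripends top [[ 0.5188 -0.2283  0.058 ]
 [ 0.5239 -0.2454  0.058 ]
 [ 0.4766 -0.257   0.058 ]
 [ 0.4716 -0.2371  0.058 ]]
mill [0.7554 0.2306 0.1183] 0.0007211856550467033
jar [ 0.7545 -0.2296  0.1326] 0.003948185216458561
tin [0.6645 0.3636 0.1056] 0.0037440580896833495
bowlb [ 0.5037 -0.4465  0.0366] 0.0008669305164028927
bowla [0.5159 0.4568 0.0358] 6.112704639115261e-05
nuts [[ 0.5631 -0.0279  0.02  ]
 [ 0.5362 -0.0816  0.02  ]
 [ 0.4881 -0.0659  0.02  ]
 [ 0.4921 -0.012   0.02  ]
 [ 0.5265  0.0043  0.02  ]]
```

Run:
```python
from h import *
for i,(x,y) in enumerate([(.50,-.245),(.524,-.033),(.52,.28)]):
    arm.move_to([x,y,.34],down(0)); arm.sleep(.2)
    c,im=snap("wrist"); cv2.imwrite(f"pics/w{i}.png",im[:,:,::-1]); np.savez(f"pics/w{i}.npz",**c)
    print(arm.current_t(),c["cam_to_world"][:3,3]-arm.current_ee_pos())
print(c)
a=[cv2.imread(f"pics/w{i}.png") for i in range(3)]
cv2.imwrite("pics/w012.png",np.vstack([np.hstack([cv2.resize(a[0],(400,250)),cv2.resize(a[2],(400,250))]),cv2.resize(a[1],(800,500))[75:425]]))
```

```text
1.975 [ 0.0758 -0.0012  0.1714]
3.0833 [ 0.0758 -0.0013  0.1714]
4.525 [ 0.0758 -0.0013  0.1714]
{'intrinsics': array([[290.9704,   0.    , 320.8386],
       [  0.    , 290.9704, 194.9899],
       [  0.    ,   0.    ,   1.    ]]), 'k1': -0.01448788142776542, 'cam_to_world': array([[-0.0014, -0.9624, -0.2715,  0.5962],
       [-1.    ,  0.0012,  0.0012,  0.2778],
       [-0.0008,  0.2716, -0.9624,  0.5115],
       [ 0.    ,  0.    ,  0.    ,  1.    ]])}
```

View pics/w012.png

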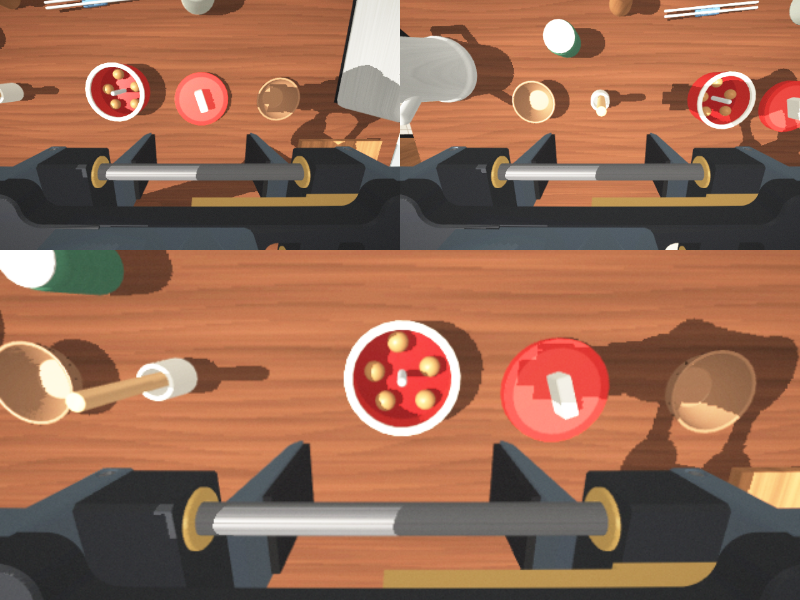

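Wrist views: container centred at about (322,162) in w1 with its five nuts around the post, lid at (322,158) in w0, and the holder at (320,160) in w2 with the stick top near (322,178). The stick is nearly upright.

Run:
```python
from h import *
L=lambda i:(cv2.imread(f"pics/w{i}.png")[:,:,::-1].copy(),dict(np.load(f"pics/w{i}.npz")))
for i,nm,p,z,both in((0,"lid",(322,158),.022,1),(1,"seal",(322,162),.065,0),(2,"holder",(320,160),.055,0),(1,"holder",(134,162),.055,0)):
    im,c=L(i); r,w=masks(im); k=blob(r|w if both else w,p); P=plane(c,k,z); c0,R=circ(P)
    # robust refit
    for _ in range(3):
        e=abs(np.linalg.norm(P[:,:2]-c0,axis=1)-R); P=P[e<max(.002,2*np.median(e))]; c0,R=circ(P)
    print(nm,c0,R,len(k),len(P),np.ptp(k,0))
im,c=L(1); n=plane(c,[(318,133.6),(343,152.8),(340,179),(309,180),(300,157)],.022)
C=np.array([.523,-.033]);d=n[:,:2]-C; print("nuts ang",np.degrees(np.arctan2(d[:,1],d[:,0])),np.hypot(*d.T))
print("post tip",plane(c,[(322,156)],.076))
im,c=L(0); r,w=masks(im); k=blob(w,(322,160)); print("grip rect",cv2.minAreaRect(k.astype(np.float32)))
h=lambda i,a,b,f:cv2.resize(cv2.imread(f"pics/w{i}.png")[b-30:b+30,a-32:a+32],None,fx=f,fy=f,interpolation=cv2.INTER_CUBIC)
cv2.imwrite("pics/crop1.png",np.hstack([h(0,322,160,6),h(2,320,165,6)]))
```

```text
lid [ 0.5003 -0.2473] 0.06765889106580267 485 485 [86. 85.]
seal [ 0.5236 -0.0356] 0.07153783720783212 262 262 [93. 92.]
holder [0.5217 0.2798] 0.02627266288940283 103 90 [30. 41.]
holder [0.524  0.2624] 0.03140951955644698 160 131 [48. 33.]
nuts ang [   3.4859  -72.6059 -133.2217  151.7255   80.908 ] [0.0441 0.041  0.0478 0.0391 0.0336]
post tip [[ 0.5377 -0.0367  0.076 ]]
grip rect ((321.3999938964844, 161.69998168945312), (36.99864196777344, 12.965337753295898), 71.56504821777344)
```

View pics/crop1.png

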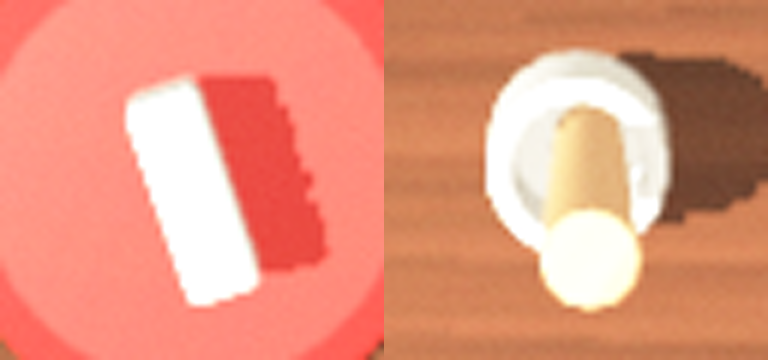

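The crop shows the grip block's top face with corners at about (127,105), (190,85), (260,280) and (195,305) in crop pixels. The stick's top is at about (590,260), its foot's far edge at (590,112), and the holder rim is centred at about (576,155).

Run:
```python
from h import *
L=lambda i:(cv2.imread(f"pics/w{i}.png")[:,:,::-1].copy(),dict(np.load(f"pics/w{i}.npz")))
im,c=L(2)
q=lambda x,y:((x-384)/6+288,y/6+135)
print("stick top",plane(c,[q(590,260)],.176),"foot +x edge",plane(c,[q(588,110)],.006),"rim",plane(c,[q(576,155)],.055))
q=plane(c,[(q(487,155)),q(665,155)],.055);print("rimwidth",q)
im,c=L(0)
h=cv2.cvtColor(im,cv2.COLOR_RGB2HSV).astype(int)
m=(h[...,2]>246)&(h[...,1]<25); k=blob(m,(321,161)); P=plane(c,k,.058)[:,:2]
b=cv2.boxPoints(cv2.minAreaRect((P*1e4).astype(np.float32)))/1e4; e=b-np.roll(b,1,0); print("grip",b.mean(0),np.hypot(*e.T),np.degrees(np.arctan2(e[:,1],e[:,0])))
m=((h[...,0]<8)|(h[...,0]>172))&(h[...,1]>105)|m; m=cv2.morphologyEx(m.astype(np.uint8),cv2.MORPH_CLOSE,np.ones((5,5)))
k=blob(m,(322,158)); P=plane(c,k,.011); print("lid",circ(P),len(k)); P=cv2.convexHull(k.astype(np.float32)).reshape(-1,2); print(circ(plane(c,P,.022)))
```

```text
stick top [[0.5219 0.2764 0.176 ]] foot +x edge [[0.5287 0.2763 0.006 ]] rim [[0.5234 0.2796 0.055 ]]
rimwidth [[0.5234 0.303  0.055 ]
 [0.5234 0.2562 0.055 ]]
grip [ 0.5004 -0.247 ] [0.056  0.0192 0.056  0.0192] [-161.4066  -71.4066   18.5934  108.5934]
lid (array([ 0.4985, -0.2479]), np.float64(0.07390810668515142)) 243
(array([ 0.5001, -0.2479]), np.float64(0.0729128511296613))
```

Run:
```python
from h import *
R=down(0); X,Y=.521,.2764
arm.move_to([X,Y,.22],R); arm.move_l([X,Y,.110],R,feed=.12); arm.grip(.012)
print("grip",arm.current_width(),arm.current_grasp_force(),arm.current_t())
arm.move_l([X,Y,.225],feed=.15)
C=np.array([.5238,-.0345]); off=np.array([0,0.])
arm.move_to([C[0]+.0295,C[1]+.0265,.225],R); arm.sleep(.2)
c,im=snap("wrist"); cv2.imwrite("pics/s1.png",im[:,:,::-1]); np.savez("pics/s1.npz",**c)
cv2.imwrite("pics/s1c.png",cv2.resize(im[60:300,160:480,::-1],None,fx=2.5,fy=2.5)); print(arm.current_t(),arm.current_force())
```

```text
grip 0.019570995276087397 29.97821554541588 7.2333
9.5 [-0.0339 -0.722  -1.2923]
```

View pics/s1c.png

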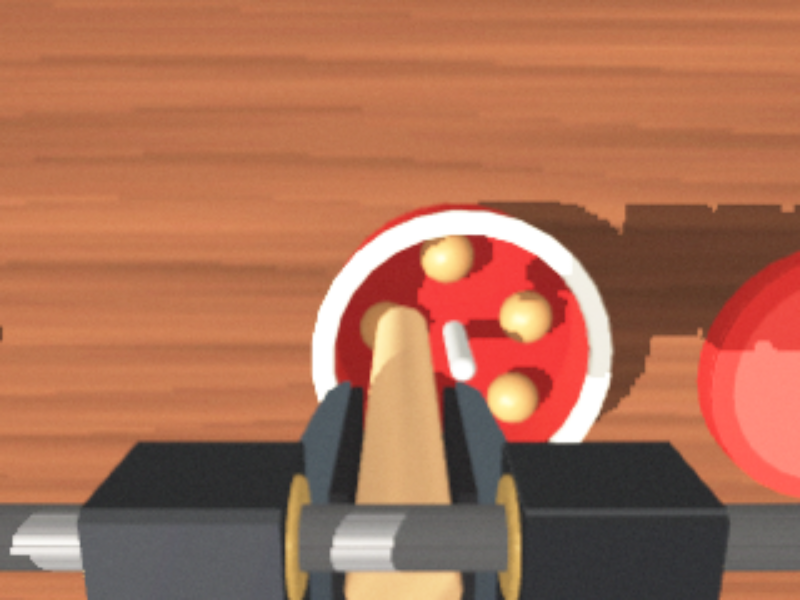

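The picture shows the stick held upright, its foot's far edge at crop (398,308). The nuts are at (447,258), (525,316), (513,397) and, half hidden, (378,325).

Run:
```python
from h import *
c=dict(np.load("pics/s1.npz")); q=lambda x,y:(x/2.5+160,y/2.5+60)
p=plane(c,[q(398,308)],.121)[0]; print("foot+x edge",p)
print("nuts",plane(c,[q(447,258),q(525,316),q(513,397),q(378,325)],.021)[:,:2]-[.5238,-.0345])
print("post tip",plane(c,[q(464,372)],.076),"ee",arm.current_ee_pos())
```

```text
foot+x edge [ 0.5633 -0.006   0.121 ]
nuts [[ 0.0424  0.0036]
 [ 0.0114 -0.0384]
 [-0.0345 -0.034 ]
 [ 0.0063  0.0398]]
post tip [[ 0.5221 -0.0363  0.076 ]] ee [ 0.5534 -0.0071  0.225 ]
```

Run:
```python
from h import *
R=down(0); C=np.array([.5233,-.0355]); r=.038
x,y,_=arm.current_ee_pos()
arm.move_l([x,y-.001,.117],feed=.1); print("in",arm.current_force(),arm.current_t())
fm=0
for a in range(50,50+361,20):
    t=np.radians(a); arm.move_l([C[0]+r*np.cos(t),C[1]+r*np.sin(t),.117],feed=.08)
    fm=max(fm,np.linalg.norm(arm.current_force()[:2]))
print("fmax",fm,arm.current_t(),arm.current_width())
c,im=snap("wrist"); cv2.imwrite("pics/s2.png",im[:,:,::-1]); np.savez("pics/s2.npz",**c)
c2,im2=snap("top")
cv2.imwrite("pics/s2c.png",np.hstack([cv2.resize(im[80:320,220:420,::-1],(400,480)),cv2.resize(im2[190:290,290:373,::-1],(400,480))]))
```

```text
in [-0.1294  1.0476 -0.3603] 10.7333
fmax 6.079163469659816 16.6833 0.019323416374005694
```

View pics/s2c.png

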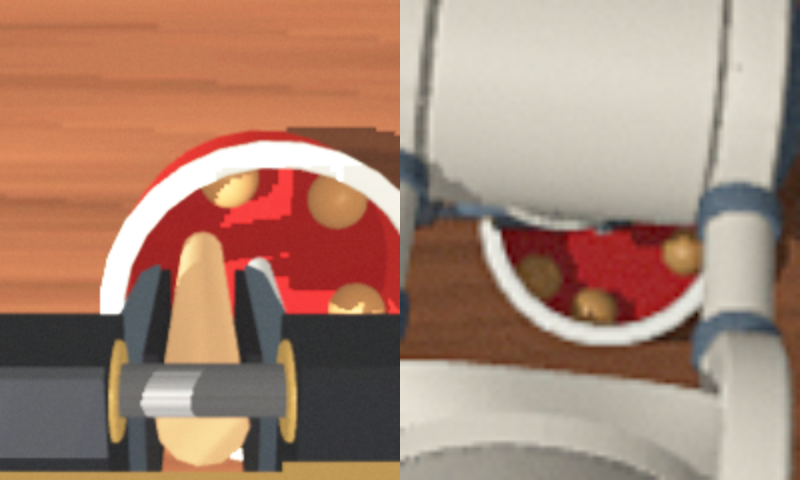

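The wrist crop (left) shows nuts at (230,185), (337,200) and (357,305). The top crop (right) shows nuts at (540,275), (595,305) and (683,255).

Run:
```python
from h import *
C=np.array([.5233,-.0355])
c=dict(np.load("pics/s2.npz"));T=arm.get_calibration("top")
P=np.r_[plane(c,[(220+x/2,80+y/2) for x,y in((230,185),(337,200),(357,305))],.021),plane(T,[(290+x*83/400,190+y*100/480) for x,y in((540,275),(595,305),(683,255))],.021)][:,:2]-C
w=dict(np.load("pics/w1.npz")); Q=plane(w,[(318,133.6),(343,152.8),(340,179),(309,180),(300,157)],.021)[:,:2]-C
f=lambda P:np.c_[P,np.degrees(np.arctan2(P[:,1],P[:,0]))%360,np.hypot(*P.T)]
print(f(P));print(f(Q)); print(arm.current_ee_pos()[:2]-C)
```

```text
[[  0.0461   0.0155  18.5638   0.0487]
 [  0.039   -0.035  318.0808   0.0524]
 [ -0.0143  -0.0484 253.483    0.0505]
 [ -0.037   -0.1964 259.3331   0.1999]
 [ -0.0556  -0.2285 256.331    0.2351]
 [ -0.0272  -0.2831 264.5029   0.2844]]
[[  0.0436   0.0052   6.7855   0.0439]
 [  0.0118  -0.0367 287.858    0.0386]
 [ -0.0333  -0.0324 224.2507   0.0465]
 [ -0.035    0.0211 148.9315   0.0408]
 [  0.0049   0.0358  82.253    0.0361]]
[0.0245 0.0291]
```

Run:
```python
from h import *
R=down(0); C=np.array([.5233,-.0355]); r=.038
for a in range(80,231,30):
    t=np.radians(a); arm.move_l([C[0]+r*np.cos(t),C[1]+r*np.sin(t),.117],feed=.1)
arm.sleep(.15)
x,y,_=arm.current_ee_pos(); arm.move_l([x,y,.225],feed=.15); print(arm.current_t())
arm.move_to([.5235,.279,.225],R); arm.move_l([.5235,.279,.185]); arm.sleep(.2)
c,im=snap("wrist"); np.savez("pics/s3.npz",**c)
cv2.imwrite("pics/s3c.png",cv2.resize(im[80:320,220:420,::-1],None,fx=2.5,fy=2.5)); print(arm.current_t(),arm.current_width(),arm.current_ee_pos())
c2,im2=snap("top"); cv2.imwrite("pics/s3top.png",cv2.resize(im2[180:290,280:390,::-1],(440,440)))
np.savez("pics/top.npz",**c2)
a=cv2.imread("pics/s3c.png")[:440,:];cv2.imwrite("pics/s3d.png",np.hstack([a[:,:340],cv2.imread("pics/s3top.png")]))
```

```text
19.9
21.8667 0.01922465340492479 [0.524  0.2791 0.1859]
```

View pics/s3d.png

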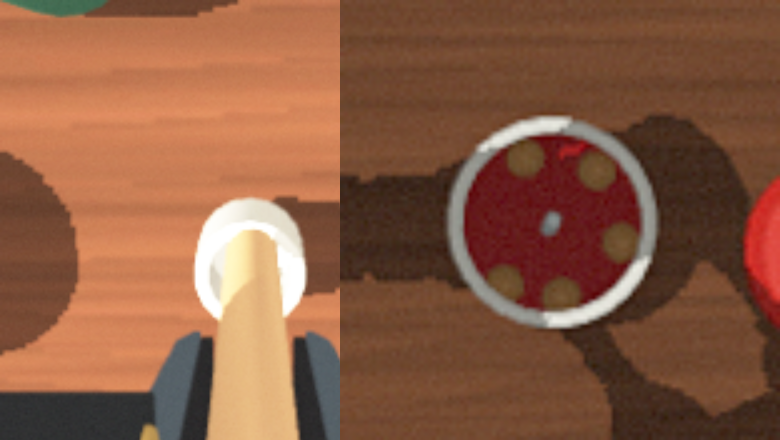

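The left crop shows the stick's foot edge at (252,230) above the holder rim, which spans x 197–305 and is centred near (251,272). The right crop shows all five nuts in the container, moved, and the post tip at (551,222).

Run:
```python
from h import *
c=dict(np.load("pics/s3.npz"))
q=lambda x,y:(220+x/2.5,80+y/2.5)
foot=plane(c,[q(252,230)],.082)[0]-[.010,0,0]; rim=plane(c,[q(251,272)],.055)[0]
print(foot,rim); print("post top",plane(arm.get_calibration("top"),[(332.75,235.5)],.076))
e=arm.current_ee_pos(); off=(foot-e)[:2]; print(off)
H=.5*(rim[:2]+[.5234,.2796]); tgt=H-off; print("tgt",tgt)
if np.linalg.norm(off)<.008:
    arm.move_l([*tgt,.185]); arm.move_l([*tgt,.113],feed=.1)
    print(arm.current_force(),arm.current_t())
    arm.grip(.06); arm.move_l([*tgt,.25],feed=.2); print(arm.current_t(),arm.current_grasp_force())
    c2,im2=snap("scene"); cv2.imwrite("pics/s4.png",im2[:,:,::-1])
```

```text
[0.5353 0.2784 0.082 ] [0.5216 0.2788 0.055 ]
post top [[ 0.5203 -0.0324  0.076 ]]
[ 0.0114 -0.0007]
tgt [0.5111 0.28  ]
```

Run:
```python
from h import *
tgt=[.514,.280]
arm.move_l([*tgt,.186]); 
for z in (.16,.14,.125,.1135):
    arm.move_l([*tgt,z],feed=.1); f=arm.current_force(); print(z,f)
    if np.linalg.norm(f)>12: break
else:
    arm.grip(.06); arm.move_l([*tgt,.25],feed=.2); print(arm.current_t(),arm.current_grasp_force())
arm.sleep(.1)
c,im=snap("wrist"); np.savez("pics/s4.npz",**c); c2,im2=snap("scene")
cv2.imwrite("pics/s4.png",np.hstack([cv2.resize(im[80:280,220:420,::-1],(400,400)),cv2.resize(im2[115:215,360:460,::-1],(400,400))]))
```

```text
0.16 [-0.6312 -0.6607  0.1457]
0.14 [-0.5845  0.2508 -0.5515]
0.125 [-0.7219 -0.5835 -0.7761]
0.1135 [ 0.3128 -0.178  -0.0661]
25.0917 0.0
```

View pics/s4.png

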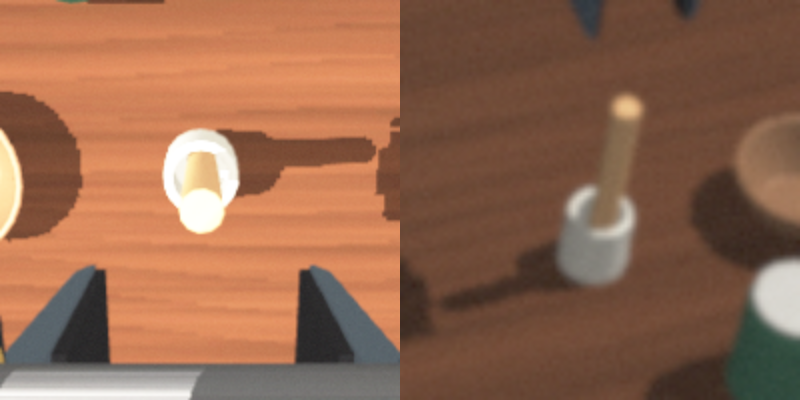

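The stick stands alone in its holder, only slightly leaning (left crop (202,212), right crop (625,105)). Next I grasp the lid.

Run:
```python
from h import *
R=down(18.6); G=[.5003,-.2472]
arm.grip(.085)
arm.move_to([*G,.22],R); arm.move_l([*G,.09],feed=.2); arm.move_l([*G,.027],feed=.08)
print(arm.current_force()); arm.grip(.010); print(arm.current_width(),arm.current_grasp_force(),arm.current_ee_pos())
arm.move_l([*G,.14],feed=.15)
P=[.5235,-.0352]
arm.move_l([*P,.14],feed=.2); arm.sleep(.3)
print(arm.current_t(),"F0",arm.current_force(),arm.current_ee_pos())
c,im=snap("wrist"); np.savez("pics/l1.npz",**c); cv2.imwrite("pics/l1.png",im[:,:,::-1])
c,im=snap("top"); cv2.imwrite("pics/l1t.png",im[:,:,::-1])
c,im=snap("scene"); cv2.imwrite("pics/l1s.png",im[:,:,::-1])
```

```text
[0.1352 0.1365 0.3881]
0.01975246172963583 29.998396039009094 [ 0.5003 -0.2472  0.027 ]
32.925 F0 [ 0.4082 -0.0627 -2.2426] [ 0.5234 -0.0357  0.14  ]
```

View pics/l1.png

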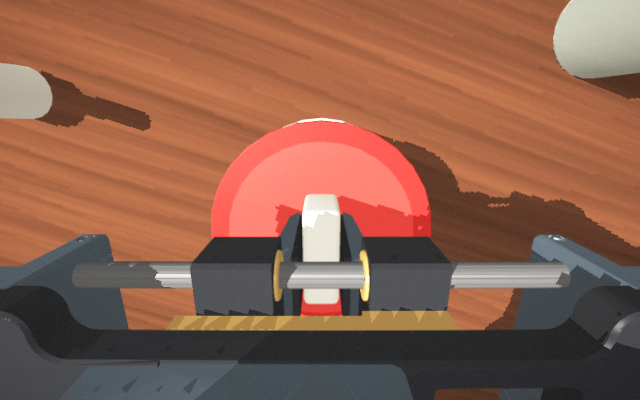

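The lid is held level by its block (block at (321,250)), and its front rim spans x 211–431 with the top edge at v≈122. I fit that rim, then descend with force feedback and a spiral.

```bash
cat > d.py <<'E'
from h import *
c=dict(np.load("pics/l1.npz")); im=cv2.imread("pics/l1.png")[:,:,::-1].copy()
h=cv2.cvtColor(im,cv2.COLOR_RGB2HSV).astype(int); m=((h[...,0]<6)|(h[...,0]>174))&(h[...,1]>105)&(h[...,2]>120)
m=cv2.morphologyEx(m.astype(np.uint8),cv2.MORPH_OPEN,np.ones((3,3)))
k=max(cv2.findContours(m,cv2.RETR_EXTERNAL,cv2.CHAIN_APPROX_NONE)[0],key=len).reshape(-1,2).astype(float)
k=k[(k[:,1]<205)]; p=plane(c,k,.135); c0,Rr=circ(p)
for _ in range(4):
    e=abs(np.linalg.norm(p[:,:2]-c0,axis=1)-Rr); p=p[e<max(.001,2*np.median(e))]; c0,Rr=circ(p)
print("lid ctr",c0,Rr,len(p),"minus ee",c0-arm.current_ee_pos()[:2])
E
cat > s.py <<'E'
from h import *
P=np.array([.5235,-.0352]); off=np.zeros(2)
f0=arm.current_force()[2]
def F(): return np.mean([arm.current_force()[2] for _ in range(3)])-f0
def lower(xy,z0,z1,lim,step=.0015):
    z=z0
    while z>z1:
        z-=step; arm.move_l([*xy,z],feed=.03)
        if F()>lim: break
    return z
arm.move_l([*P,.109],feed=.08)
z=lower(P,.109,.0925,5); print("first",z,F(),arm.current_ee_pos(),arm.current_t())
if z>.0935:
    zc=z
    for i in range(1,40):
        r=.0009*np.sqrt(i); a=2.4*i; xy=P+r*np.array([np.cos(a),np.sin(a)])
        arm.move_l([*xy,zc],feed=.03); f=F()
        print(i,xy-P,f)
        if f<2.5:
            z=lower(xy,zc,.0925,6)
            print(" tried",z,F(),arm.current_ee_pos())
            if z<.0935: break
            arm.move_l([*xy,zc]); 
        if arm.current_t()>50: break
print(arm.current_t(),arm.current_ee_pos(),arm.current_force())
E
python3 d.py; python3 s.py
```

```text
lid ctr [ 0.5225 -0.0366] 0.0722863268565261 193 minus ee [-0.001  -0.0012]
first 0.09249999999999999 0.6752349100551007 [ 0.5235 -0.0352  0.0924] 36.3583
36.3583 [ 0.5235 -0.0352  0.0924] [ 0.116   0.0202 -1.7493]
```

Run:
```python
from h import *
arm.sleep(.2); f0=-2.0; x,y,z=.5235,-.0352,.0924
while z>.082:
    z-=.0008; arm.move_l([x,y,z],feed=.02); arm.sleep(.05)
    f=arm.current_force(); print(round(z,4),f,arm.current_ee_pos()[2])
    if f[2]-f0>22 or np.linalg.norm(f[:2])>30: break
arm.sleep(.5); print(arm.current_force(),arm.current_ee_pos(),arm.current_tool_rot()[:,2],arm.current_grasp_force(),arm.current_t())
```

```text
0.0916 [0.0236 0.1415 4.664 ] 0.09180560362419327
0.0908 [-0.9402  0.0656  5.6167] 0.09088532212974237
0.09 [-0.4558  0.0055  6.3796] 0.0900859150957859
0.0892 [-0.528   0.5734  6.665 ] 0.0893059694472407
0.0884 [-1.1416 -0.0244  8.1587] 0.08855571073138402
0.0876 [-0.9583  0.047   7.7674] 0.08779252482912474
0.0868 [-1.665   0.0722 10.7754] 0.08709093822073878
0.086 [-6.193   1.3013 24.5245] 0.08691053855279715
[-5.5198  0.8183 24.2148] [ 0.5237 -0.0352  0.0869] [ 0.0009 -0.0001 -1.    ] 30.0048565864563 39.4583
```

The force climbed along the seal's spring and then jumped to 24 N at TCP 0.0869, which is an underside of 60 mm: the seal is fully squeezed.

```bash
python3 -c "
from rig import arm
print(arm.sign_off())"
```

```text
the job is handed in; nothing more can be done
None
```

I handed the job in at about 39.5 s: the walnuts are stirred and still in the container, the stick is back in its holder, and the lid is on the post, gripped and held down at about 24 N with the seal fully squeezed; no pass/fail verdict came back.

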